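# Tip the potatoes from a slanted rack's insert into the saucepan

## Robot

A 6-joint arm with a two-finger parallel gripper is mounted at the origin on a cart in front of the work surface, level with it; the furniture and walls round the work are solid. World frame = base frame: x ahead of the robot, y to its left, z up, the work surface at z = 0. Lengths are in mm, angles in rad, forces in N, time in s.
With the tool pointing down it reaches from about 300 to 875 mm from the base axis. Payload 4.2 kg.
Tool frame: the origin (TCP) lies between the finger pads; the fingertips stand 22 mm ahead of it and the grasp point (between the pads) lies 3 mm ahead of it; z points along the fingers, y is the line along which they close (so a half turn about z gives the same grasp; the last joint's range is limited). The gripper opens to 85 mm and grips with 20 to 120 N. Pads are 22 mm wide; open, the fingers measure 114 mm over their backs; the gripper's body (76 mm by 85 mm) begins 54 mm behind the grasp point. The pads swing forward as they close: fully open they stand 13 mm farther back than shut.
Start: joints at [-1.307, 0.32, 1.565, -0, 1.257, -0.02], TCP at [161.005, -552.011, 253.338] pointing down, gripper open.
Joint ranges: [-3.11, 3.11], [-0.84, 2.01], [0.21, 2.61], [-1.34, 4.49], [0.05, 2.63], [-2.56, 2.56]. Speed limits (rad/s): [2.57, 2.57, 3.14, 3.14, 3.14, 3.14].

## Interface

Orientations are given as a rotation vector (axis times angle).
In Python, from cell import robot gives the robot as it stands.
- The arm moves only by the shell command python3 -m crank 'ROWS' [OPENING] [FORCE]. ROWS is JSON, a list of rows, each a list of 2 entries, a list of its own where there are three numbers: the shift along the tool's x, y, z in m, then the turn, a rotation vector about the tool's x, y, z in degrees. In form: [[[x, y, z], [ax, ay, az]], ...]. A call has 1 to 12 rows; each row is the pose to reach, as a shift and turn from the pose commanded when the call began, along the tool's axes at that moment; what a row does not reach only later rows make up. A row lasts 1/12 s, in which the tool goes at most 41.7 mm and 7.16 degrees, less where a joint would pass 70% of its speed; a pose out of reach is approached as far as the arm can. A call with a gripper value outside its range is refused whole. OPENING is the closure, from -1 (fully open) to 1 (shut), set as the call begins (- or left out, the last holds). The fingers move at their own pace and stop on an object; FORCE is the grip in N (left out, the last holds). Time passes only in rows, so rows that repeat a pose let the fingers close. It gives the time, the measured TCP pose, the force, the opening and the grip force at its end, in the units of the state.
- robot.get_state(): the state, without advancing time (a new reading comes with each control period).
- robot.read_camera(name): name is "scene" or "top" or "wrist"; returns the picture (384x512x3 uint8, red, green, blue); there is no depth.
- robot.camera_info(name): a dict with "camera_matrix" (3x3 intrinsics, pixels), "R" (3x3) and "t" (3): a world point X has camera coordinates R X + t. Camera axes: x right, y down, z forward; pixel columns grow to the right and rows downward; lengths in mm; the calibration is good to about 2 mm. A picture is of the moment at which its call begins: read the wrist's pose just before it. camera_info takes no time and is no camera call; for the wrist camera it gives the pose at the moment of the call.
- robot.hand_in(): hands the job in; it is judged then, once.
Trained networks look in the newest picture that a camera, given by its name, has taken for a name from the list of things; names that differ only in an ending like _2 or _b are one class to them, and where a whole thing is asked for, a point or a joint stands for the part that bears it (a point fixed in the world has none). Each returns a list of dicts, best first, with "p" (0 to 1); they miss things now and then, are a little off and sometimes report something else, mostly with a low value. They report only what shows in the picture. A call takes as long as a camera call.
- robot.search_frame(camera, label): "point" ([x, y, z] in mm, in world coordinates, good to about 4 mm: the middle of the surface that is visible of it).
- robot.masks_of(camera, label): "region" (384x512 bool, what is visible of it).
The state is a dict: "time_s": time; "qpos": joint angles; "qd": joint speeds; "tau": joint torques, N m; "tcp_pos": TCP position; "orientation": TCP orientation; "contact_force": force on the tool from outside, world axes, zero at the start; "moment": the same for the moment, N m; "width": opening from 0.0 (shut) to 1.0 (fully open); "finger_force": force on a finger pad.
Only numpy, scipy, OpenCV 4.12 (cv2) and the standard library are available. Lean on these libraries where they do the work, as an engineer would, in place of code of your own. Each camera call takes 0.05 s, during which the arm holds its last target. There are 200 camera calls.

## Task

Three small potatoes are in one of the metal inserts of the slanted wooden rack. Draw that insert straight out of its snug slot along the slant, leaving the rack and the other two inserts in place, and tip all its potatoes into the open saucepan. Then set the empty insert down upright on the small chopping board, without dropping it, and do not knock the pans or the tomato.

Things in the scene. Friction and masses are not known exactly. Their poses are not given: they have to be found in the camera images.
- organiser: Loose wooden rack, about 1.9 kg, for three inserts in a row along its own y. Origin: centre of its underside; own x points away from the robot at yaw 0, z up. Base 110 x 316 mm; 99 mm high, 128 mm with inserts. The slots are 68 x 88 mm (x, y), 52 mm deep, 96 mm apart along y, and lean 25 degrees (0.436 rad) from vertical, tops towards the robot (own -x).
- slots (a point): Centre of the floor of the rack's middle slot. Its z axis runs up the slant of all three slots (25 degrees from vertical), its y along the row. The other slot floors are at y = +96 and -96 mm. The slot walls end at z = 52 mm: an insert drawn farther than that along z is free.
- insert_potatoes: The insert holding the potatoes, in any of the three slots: a rigid open metal bin, 64 x 84 mm outside (own x, y), 90 mm high (own z), 3 mm walls, about 0.16 kg empty, 2 mm play on every side in its slot, 38 mm of it standing out. Origin: centre of its underside; z points out of its mouth and leans with the slot. Pinch it across its plain side walls (at +x and -x, 64 mm apart).
- lip (a point): Middle of the potato insert's pouring lip: 42 mm along its own -y, 28 mm above its underside. The end at -y is a scoop: inside, the floor rises at 31 degrees over the last 40 mm to this lip and is open above it; the other three walls are full height. Tipped 45 to 55 degrees from upright towards its own -y, the insert empties over the lip.
- insert_lemon: Identical insert, holding a lemon (71 x 53 x 51 mm) that does not reach above its rim. Same origin and axes. Stays in its slot.
- insert_empty: Identical insert, empty. Same origin and axes. Stays in its slot.
- potato_1: Small potato, an ovoid about 43 mm long (own x) and 34 mm thick, 35 g. Origin: its centre. It starts in the insert.
- potato_2: Small potato, about 44 x 33 mm. Origin: its centre.
- potato_3: Small potato, about 39 x 32 mm. Origin: its centre.
- saucepan: Open steel pan with two small black loop handles, on a front ring of the hob (left or right one). Outer radius 95 mm, rim 90 mm above its underside, 3 mm wall; stands firm, not to be knocked. Origin: centre of its underside, z up. The handles stick out to 122 mm from the axis along its own +y and -y.
- lidded_pot: Steel pot with its lid on, on the other front ring: radius 89 mm, 120 mm high to the knob, two small handles out to 109 mm along its own y. Origin: centre of its underside. Fixed; not to be touched.
- board: Small dark wooden chopping board on the worktop in front of the rack, fixed: 150 x 260 x 18 mm (own x, y, z). Origin: centre of its underside; its top is 18 mm above it (the worktop stands 4 mm higher than the hob).
- tomato: Tomato, 65 mm wide and high, standing near the +y end of the board (own y of the board about 84 mm), leaving the rest of the board free. Fixed; not to be touched. Origin: its underside.

How it is judged:
By the outcome, as a careful person would: the job done as asked, in the order asked, and still so for the second after the job is handed in, with the robot touching nothing.
It also fails if it takes over 69 s, if anything falls off the work surface, if the arm or the gripper's body presses on something with over 40 N, if the wrist force passes 120 N, or if a joint passes its speed limit or range.

## Working session

There is one attempt and no reset: what is moved stays moved. The work goes in short steps, Python scripts to look and compute and a shell command to move; the robot and the scene stay as the last step left them, time stands still between calls to the robot, and variables do not carry over. Pictures are saved under pics/ and viewed, at most 11 in all, crops included, and the job is handed in when it is done.

```bash
ls; mkdir -p pics
python3 - <<'E'
from cell import robot
import cv2,numpy as np
for c in ("scene","top"):
    im=robot.read_camera(c); cv2.imwrite(f"pics/{c}0.png",im[:,:,::-1])
    for l in ["organiser","insert_potatoes","lip","insert_lemon","insert_empty","potato_1","saucepan","lidded_pot","board","tomato"]:
        print(c,l,[(np.round(d["point"]).tolist(),round(d["p"],2)) for d in robot.search_frame(c,l)][:4])
print(robot.get_state())
E
```

```text
pics
scene organiser [([529.0, 349.0, 47.0], 0.91)]
scene insert_potatoes [([562.0, 423.0, 82.0], 0.89)]
scene lip [([558.0, 422.0, 88.0], 0.8)]
scene insert_lemon [([555.0, 331.0, 91.0], 0.8)]
scene insert_empty [([579.0, 228.0, 78.0], 0.65)]
scene potato_1 [([548.0, 412.0, 71.0], 0.58), ([530.0, 437.0, 86.0], 0.53), ([558.0, 330.0, 93.0], 0.19)]
scene saucepan [([475.0, -326.0, 38.0], 0.65)]
scene lidded_pot [([428.0, -25.0, 78.0], 0.72), ([544.0, 412.0, 69.0], 0.44)]
scene board [([360.0, 310.0, 21.0], 0.65), ([430.0, -24.0, 81.0], 0.57)]
scene tomato [([395.0, 402.0, 71.0], 0.67), ([557.0, 422.0, 86.0], 0.66), ([477.0, -322.0, 41.0], 0.24)]
top organiser [([601.0, 298.0, 85.0], 0.73)]
top insert_potatoes [([538.0, 433.0, 95.0], 0.62), ([380.0, 298.0, 23.0], 0.19)]
top lip [([538.0, 435.0, 94.0], 0.79), ([550.0, 333.0, 90.0], 0.16)]
top insert_lemon [([550.0, 331.0, 92.0], 0.93)]
top insert_empty [([566.0, 238.0, 64.0], 0.93), ([539.0, 428.0, 90.0], 0.24)]
top potato_1 [([540.0, 429.0, 88.0], 0.67), ([550.0, 408.0, 72.0], 0.55), ([560.0, 441.0, 68.0], 0.37)]
top saucepan [([470.0,
[... 153 characters left out ...]
33.0, 435.0, 92.0], 0.32)]
{'time_s': 1.1, 'qpos': array([-1.30704473e+00,  3.19596264e-01,  1.56449951e+00,  6.40837374e-06,
        1.25747265e+00, -1.99891428e-02]), 'qd': array([ 0.00113951, -0.00046395,  0.00286967,  0.00163742, -0.0025486 ,
       -0.00191566]), 'tau': array([-2.30940685e-03, -4.15426898e+01, -2.34424102e+01, -7.53543736e-05,
        2.56294152e-04, -5.86752513e-07]), 'tcp_pos': array([ 160.97652786, -551.99694905,  253.34027956]), 'orientation': array([3.11000728e+00, 4.44198942e-01, 1.41315920e-05]), 'contact_force': array([0.31591265, 0.00915505, 0.13463124]), 'moment': array([ 0.0186134 ,  0.00569621, -0.03540549]), 'finger_force': 0.0, 'width': 1.0037961714785535}
```

View pics/scene0.png

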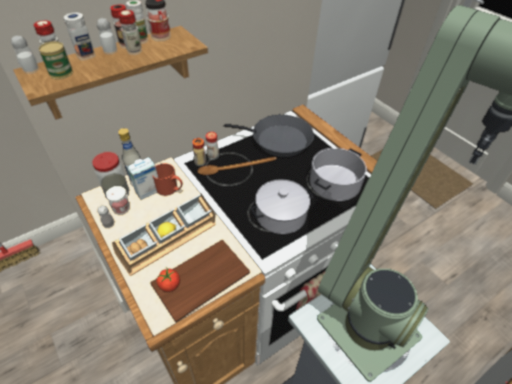

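View pics/top0.png

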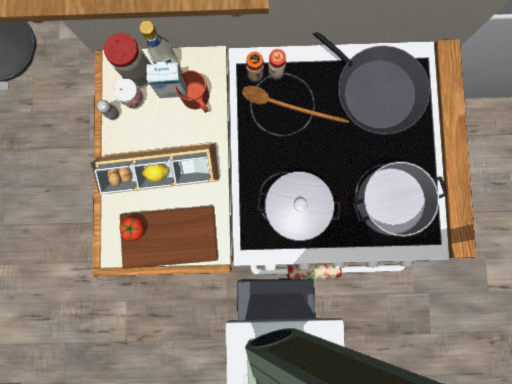

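Scene: the potatoes are in the leftmost (+y) slot (top view px 120,176). The lemon is in the middle and the empty insert on the right. The saucepan is on the right front ring (px 398,200), the lidded pot on the left ring, and the tomato at the left end of the board. Next I'll move over the rack for a wrist view.

```bash
cat > h.py <<'E'
from cell import robot
import cv2,numpy as np
from scipy.spatial.transform import Rotation as Ro
def state():
    s=robot.get_state(); return s,np.array(s["tcp_pos"]),Ro.from_rotvec(s["orientation"]).as_matrix()
def go(p,R,p0=None,R0=None):
    "row (m, deg) to reach pose p,R from the present one"
    if p0 is None: _,p0,R0=state()
    return np.round(R0.T@(np.array(p)-p0)/1000,4).tolist(),np.round(np.degrees(Ro.from_matrix(R0.T@R).as_rotvec()),2).tolist()
def down(yaw):  # tool x along insert +y, tool y along insert +x, z down
    c,s=np.cos(yaw),np.sin(yaw); return np.array([[-s,c,0],[c,s,0],[0,0,-1.]])
def proj(c,X):
    i=robot.camera_info(c) if isinstance(c,str) else c
    q=np.asarray(X)@np.array(i["R"]).T+np.array(i["t"]); q=q@np.array(i["camera_matrix"]).T
    return q[:,:2]/q[:,2:]
E
python3 - <<'E'
from h import *
s,p,R=state()
print(go([400,-150,330],down(-.5)));print(go([450,340,380],down(0),np.array([400,-150,330]),down(-.5)))
s,p,R=state();i=robot.camera_info("wrist");C=-np.array(i["R"]).T@np.array(i["t"])
print("cam in tool",R.T@(C-p),(np.array(i["R"])@R).round(2).tolist(),i["camera_matrix"])
E
```

```text
([0.342, -0.319, -0.0767], [0.0, 0.0, -45.1])
([0.454, -0.191, -0.05], [0.0, 0.0, -28.65])
cam in tool [  84.90408814   -0.18055307 -120.35954397] [[-0.0, 1.0, 0.0], [-0.94, -0.0, -0.33], [-0.33, -0.0, 0.94]] [[298.53428361   0.         255.5017405 ]
 [  0.         298.53428361 191.96280026]
 [  0.           0.           1.        ]]
```

```bash
python3 -m crank '[[[0.342,-0.319,-0.077],[0,0,-45.1]],[[0.342,-0.319,-0.077],[0,0,-45.1]],[[0.342,-0.319,-0.077],[0,0,-45.1]],[[0.342,-0.319,-0.077],[0,0,-45.1]],[[0.342,-0.319,-0.077],[0,0,-45.1]],[[0.342,-0.319,-0.077],[0,0,-45.1]],[[0.342,-0.319,-0.077],[0,0,-45.1]],[[0.342,-0.319,-0.077],[0,0,-45.1]],[[0.342,-0.319,-0.077],[0,0,-45.1]],[[0.342,-0.319,-0.077],[0,0,-45.1]],[[0.342,-0.319,-0.077],[0,0,-45.1]],[[0.342,-0.319,-0.077],[0,0,-45.1]]]' -1
python3 - <<'E'
from h import *
print(go([510,370,300],down(0)),robot.get_state()["qpos"].round(2))
E
```

```text
time_s: 2.1
tcp_pos: [402.0, -146.3, 331.5]
orientation: [2.698, 1.608, 0.005]
contact_force: [0.0, -0.4, 0.2]
width: 1.0
finger_force: 0.0
([0.5055, -0.1508, 0.0324], [0.17, -0.1, -28.42]) [-0.38  0.04  1.72  0.    1.38  0.12]
```

```bash
python3 -m crank '[[[0.505,-0.151,0.032],[0,0,-28.4]],[[0.505,-0.151,0.032],[0,0,-28.4]],[[0.505,-0.151,0.032],[0,0,-28.4]],[[0.505,-0.151,0.032],[0,0,-28.4]],[[0.505,-0.151,0.032],[0,0,-28.4]],[[0.505,-0.151,0.032],[0,0,-28.4]],[[0.505,-0.151,0.032],[0,0,-28.4]],[[0.505,-0.151,0.032],[0,0,-28.4]],[[0.505,-0.151,0.032],[0,0,-28.4]],[[0.505,-0.151,0.032],[0,0,-28.4]],[[0.505,-0.151,0.032],[0,0,-28.4]],[[0.505,-0.151,0.032],[0,0,-28.4]]]'
python3 -m crank '[[[0.03,0,0],[0,0,0]],[[0.03,0,0],[0,0,0]],[[0.03,0,0],[0,0,0]]]'
python3 - <<'E'
from h import *
im=robot.read_camera("wrist"); cv2.imwrite("pics/w0.png",cv2.resize(im[:,:,::-1],(768,576),interpolation=cv2.INTER_CUBIC)); cv2.imwrite("pics/w0raw.png",im[:,:,::-1])
i=robot.camera_info("wrist"); np.savez("w0.npz",**{k:np.array(v) for k,v in i.items() if k in("R","t","camera_matrix")})
for l in ["organiser","insert_potatoes","lip","insert_lemon","insert_empty","potato_1"]:
    print(l,[(np.round(d["point"]).tolist(),round(d["p"],2)) for d in robot.search_frame("wrist",l)][:4])
E
```

```text
time_s: 3.1
tcp_pos: [503.6, 340.4, 299.8]
orientation: [2.225, 2.217, 0.0]
contact_force: [1.1, -1.1, 0.7]
width: 1.0
finger_force: 0.0
time_s: 3.35
tcp_pos: [503.5, 369.5, 299.1]
orientation: [2.223, 2.22, -0.002]
contact_force: [-0.6, -0.3, 0.0]
width: 0.998
finger_force: 0.0
organiser []
insert_potatoes [([533.0, 421.0, 95.0], 0.61)]
lip [([534.0, 424.0, 96.0], 0.9)]
insert_lemon [([549.0, 337.0, 88.0], 0.85)]
insert_empty [([559.0, 233.0, 92.0], 0.72)]
potato_1 [([540.0, 434.0, 87.0], 0.83), ([552.0, 448.0, 66.0], 0.79), ([549.0, 411.0, 75.0], 0.77)]
```

View pics/w0.png

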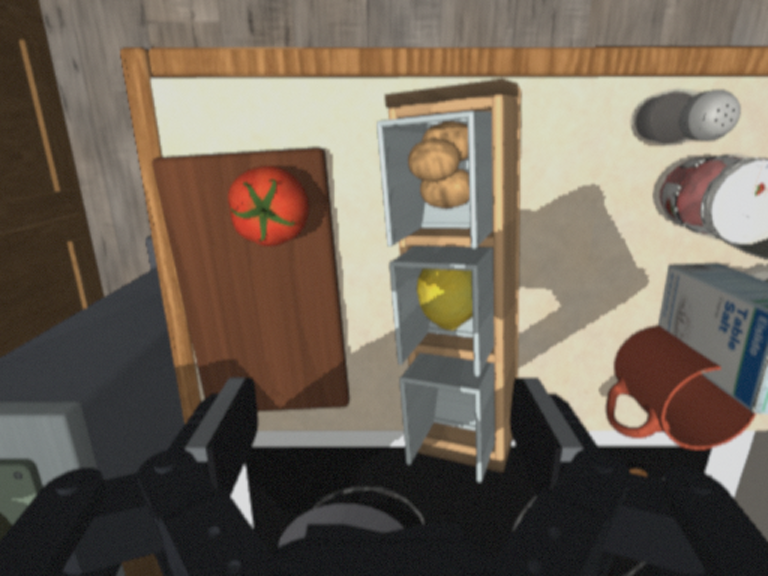

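```bash
cat >> h.py <<'E'
def frame(x,y,yaw,zf=33,tilt=np.radians(25)):
    R=Ro.from_euler("ZY",[yaw,-tilt]).as_matrix(); return R,np.array([x,y,zf])
BOX=np.array([[a,b,c] for c in(0,52,90) for a,b in((-32,-42),(32,-42),(32,42),(-32,42))],float)
E
python3 - <<'E'
from h import *
from scipy.optimize import least_squares
i=dict(np.load("w0.npz"))
loc=np.array([[-32,138,90],[32,138,90],[-32,54,90],[32,54,90],[-32,-42,90],[32,-42,90],[-32,-138,90],[32,-138,90]],float)
px=np.array([[380,122],[472,113],[390,246],[476,247],[400,362],[480,372],[408,465],[480,480]])/1.5
f=lambda v:(proj(i,loc@frame(*v[:4])[0].T+frame(*v[:4])[1])-px).ravel()
g=lambda v:f([*v,33])
r=least_squares(g,[570,333,0],x_scale=[100,100,1],loss="soft_l1"); print(r.x,r.fun.reshape(-1,2).round(1).tolist(),r.cost)
r2=least_squares(f,[570,333,0,33],x_scale=[100,100,1,30],loss="soft_l1"); print(r2.x,r2.cost)
np.save("fit.npy",r.x)
im=cv2.resize(cv2.imread("pics/w0raw.png"),(1536,1152),interpolation=cv2.INTER_CUBIC)
R,o=frame(*r.x)
for k in(96,0,-96):
    q=(proj(i,(BOX+[0,k,0])@R.T+o)*3).astype(int)
    for n,c in((1,(0,0,255)),(2,(0,255,0))): cv2.polylines(im,[q[4*n:4*n+4]],True,c,1)
cv2.imwrite("pics/o0.png",im[150:750+250,700:1100][:800])
E
```

```text
[5.79294271e+02 3.27162335e+02 8.48517989e-02] [[-0.7, 0.7], [1.1, 0.1], [-0.3, -0.5], [0.3, 0.3], [-0.3, -0.0], [-0.6, 1.1], [-0.0, -3.5], [0.8, -1.5]] 5.528109805101783
[5.79118355e+02 3.27449462e+02 8.48707169e-02 3.46036005e+01] 5.107950939745249
```

```bash
python3 -c "
import cv2;i=cv2.imread('pics/o0.png');print(i.shape);cv2.imwrite('pics/o0s.png',i[:600])"
```

```text
(800, 400, 3)
```

View pics/o0s.png

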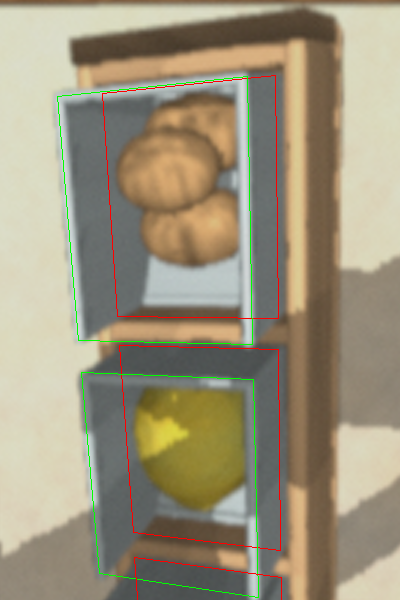

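```bash
cat >> h.py <<'E'
IR,o=frame(579.2,327.2,0.085,33.5); IO=o+IR@[0,96,0]
GR=np.column_stack([IR[:,1],IR[:,0],-IR[:,2]])
E
python3 - <<'E'
from h import *
print(IO,np.linalg.det(GR)); P=IO+IR@[0,0,155]; print(P,IO+IR@[0,0,79]); print(go(P,GR)); print(robot.get_state()["qpos"].round(2))
E
```

```text
[571.04982245 422.85340875  33.5       ] 0.9999999999999999
[505.78048925 417.29211553 173.97770699] [537.78351714 420.01894317 105.09831518]
([0.0502, 0.0014, 0.1266], [-24.95, 1.12, -5.11])
[ 0.61  0.37  1.36 -0.    1.4   0.62]
```

```bash
python3 -m crank '[[[0.025,0.001,0.03],[-12,0.5,-2.5]],[[0.05,0.001,0.06],[-25,1.1,-5.1]],[[0.05,0.001,0.1],[-25,1.1,-5.1]],[[0.05,0.001,0.127],[-25,1.1,-5.1]],[[0.05,0.001,0.127],[-25,1.1,-5.1]],[[0.05,0.001,0.127],[-25,1.1,-5.1]],[[0.05,0.001,0.127],[-25,1.1,-5.1]],[[0.05,0.001,0.127],[-25,1.1,-5.1]]]'
python3 - <<'E'
from h import *
im=robot.read_camera("wrist"); q=(proj("wrist",BOX@IR.T+IO)*1.5).astype(int)
im=cv2.resize(im[:,:,::-1],(768,576),interpolation=cv2.INTER_CUBIC).copy()
for n,c in((1,(0,0,255)),(2,(0,255,0))): cv2.polylines(im,[q[4*n:4*n+4]],True,c,1)
cv2.imwrite("pics/w1.png",im)
print(go(IO+IR@[0,0,79],GR))
E
```

```text
time_s: 4.37
tcp_pos: [508.5, 420.2, 177.7]
orientation: [1.901, 2.066, 0.47]
contact_force: [-0.5, 0.8, 0.3]
width: 0.999
finger_force: 0.0
([-0.0027, -0.0043, 0.0779], [0.35, -0.24, -0.16])
```

View pics/w1.png

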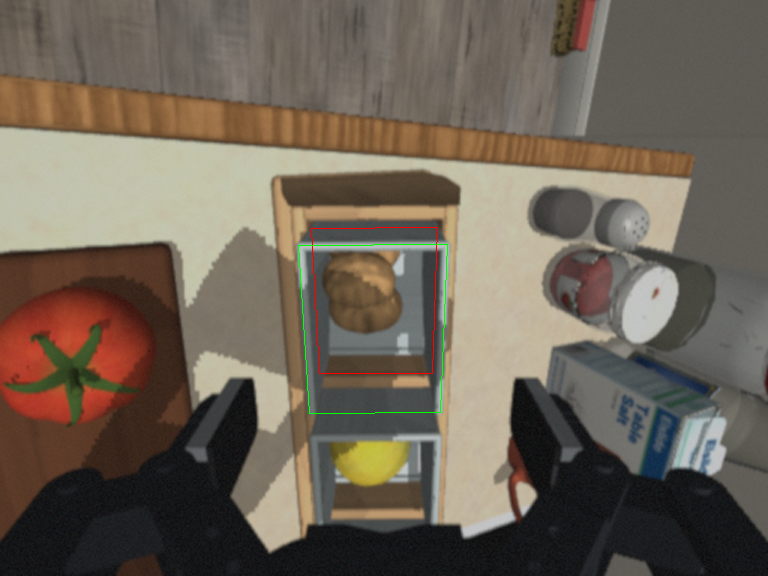

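The overlay of the fitted insert lies exactly on the rim (px 300–447 × 243–412), centred between the fingers. Next I'll descend along the slant and grip.

```bash
python3 -m crank '[[[-0.003,-0.004,0.02],[0,0,0]],[[-0.003,-0.004,0.04],[0,0,0]],[[-0.003,-0.004,0.055],[0,0,0]],[[-0.003,-0.004,0.067],[0,0,0]],[[-0.003,-0.004,0.074],[0,0,0]],[[-0.003,-0.004,0.077],[0,0,0]],[[-0.003,-0.004,0.077],[0,0,0]],[[-0.003,-0.004,0.077],[0,0,0]]]'
python3 -c "
from h import *
print(go(IO+IR@[0,0,79],GR))"
```

```text
time_s: 5.08
tcp_pos: [534.6, 418.0, 102.4]
orientation: [1.9, 2.07, 0.461]
contact_force: [-0.1, -0.1, -0.2]
width: 0.996
finger_force: 0.0
([0.0018, 0.0041, -0.001], [0.08, -0.04, 0.04])
```

```bash
python3 -m crank '[[[0.002,0.004,-0.001],[0,0,0]],[[0.002,0.004,-0.001],[0,0,0]],[[0.002,0.004,-0.001],[0,0,0]]]'
python3 -m crank '[[[0,0,0],[0,0,0]],[[0,0,0],[0,0,0]],[[0,0,0],[0,0,0]],[[0,0,0],[0,0,0]],[[0,0,0],[0,0,0]],[[0,0,0],[0,0,0]],[[0,0,0],[0,0,0]],[[0,0,0],[0,0,0]]]' 1 45
python3 -c "
from h import *
s,p,R=state();print(go(IO+IR@[0,0,79],GR),s['contact_force'],s['moment'],s['finger_force'])
print('pull',go(p+IR@[0,0,70],R))"
```

```text
time_s: 5.33
tcp_pos: [537.5, 420.5, 105.2]
orientation: [1.899, 2.07, 0.462]
contact_force: [-0.6, 0.2, 0.5]
width: 1.001
finger_force: 0.0
time_s: 6.0
tcp_pos: [537.1, 420.0, 104.5]
orientation: [1.899, 2.071, 0.459]
contact_force: [-2.7, 0.4, 5.4]
width: 0.743
finger_force: 50.1
([-0.0, 0.0009, -0.0002], [0.04, -0.01, 0.07]) [-2.72696547  0.41511212  5.38172878] [-0.11598918  0.53553361  0.02193446] 50.14086127281189
pull ([0.0, 0.0, -0.07], [0.0, 0.0, 0.0])
```

```bash
python3 -m crank '[[[0,0,-0.003],[0,0,0]],[[0,0,-0.006],[0,0,0]],[[0,0,-0.009],[0,0,0]],[[0,0,-0.012],[0,0,0]],[[0,0,-0.015],[0,0,0]]]'
python3 -m crank '[[[0,0,-0.005],[0,0,0]],[[0,0,-0.01],[0,0,0]],[[0,0,-0.015],[0,0,0]],[[0,0,-0.02],[0,0,0]],[[0,0,-0.025],[0,0,0]],[[0,0,-0.03],[0,0,0]],[[0,0,-0.035],[0,0,0]],[[0,0,-0.04],[0,0,0]],[[0,0,-0.046],[0,0,0]],[[0,0,-0.053],[0,0,0]],[[0,0,-0.06],[0,0,0]],[[0,0,-0.067],[0,0,0]]]'
python3 - <<'E'
from h import *
for c in("wrist","scene"):
    im=robot.read_camera(c)[:,:,::-1]
    im=cv2.resize(im[90:290,60:320] if c=="scene" else im,(780,585) if c=="scene" else(520,390),interpolation=cv2.INTER_CUBIC); cv2.imwrite(f"pics/p_{c}.png",im)
a,b=cv2.imread("pics/p_wrist.png"),cv2.imread("pics/p_scene.png"); b=cv2.resize(b,(520,390))
cv2.imwrite("pics/p.png",cv2.resize(np.hstack([a,b]),(800,300)))
E
```

```text
time_s: 6.42
tcp_pos: [530.4, 419.0, 117.3]
orientation: [1.9, 2.071, 0.457]
contact_force: [-1.0, 0.0, -2.1]
width: 0.742
finger_force: 50.5
time_s: 7.42
tcp_pos: [502.3, 416.9, 179.1]
orientation: [1.9, 2.071, 0.459]
contact_force: [-0.0, 0.4, -2.6]
width: 0.741
finger_force: 50.5
```

View pics/p.png

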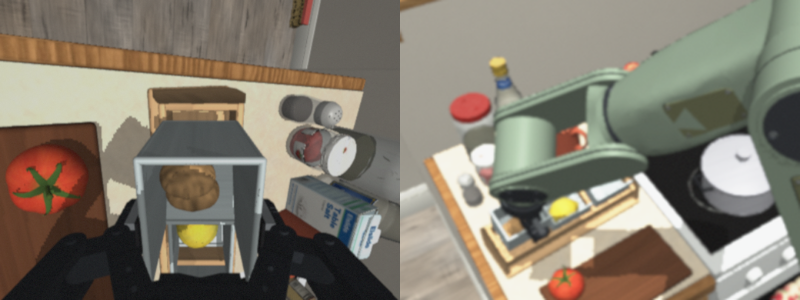

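The insert is clear of the rack with the potatoes inside it, and the lemon insert is still in its slot. Next I'll lift it upright and measure the saucepan and board.

Run:
```python
from h import *
from scipy.optimize import minimize
im=robot.read_camera("top"); i=robot.camera_info("top")
m=robot.masks_of("top","saucepan"); print([ (d["p"].__round__(2),d["region"].sum()) for d in m]); M=m[0]["region"].astype(np.uint8)
M=cv2.morphologyEx(M,cv2.MORPH_OPEN,cv2.getStructuringElement(2,(15,15)))
a=np.linspace(0,6.283,60)
def sil(x,y):
    P=np.vstack([np.c_[x+95*np.cos(a),y+95*np.sin(a),0*a+z] for z in(-4,86)])
    h=cv2.convexHull((proj(i,P)*16).astype(np.int32)); Z=np.zeros_like(M); cv2.fillPoly(Z,[h],1,shift=4); return Z
f=lambda v:-(sil(*v)&M).sum()/(sil(*v)|M).sum()
r=minimize(f,[470,-325],method="Nelder-Mead",options=dict(initial_simplex=[[470,-325],[485,-325],[470,-310]])); print(r.x,r.fun)
b=robot.masks_of("top","board"); B=b[0]["region"].astype(np.uint8); print(b[0]["p"])
i2=robot.camera_info("top");K,Rr,t=[np.array(i2[k]) for k in("camera_matrix","R","t")];C=-Rr.T@t
rc=cv2.minAreaRect(cv2.convexHull(np.argwhere(B)[:,::-1].astype(np.float32)))
for q in np.vstack([cv2.boxPoints(rc),rc[0]]):
    d=Rr.T@np.linalg.inv(K)@[*q,1]; print((C+d*(18-C[2])/d[2]).round(0))
o=im[:,:,::-1].copy(); cv2.polylines(o,[proj(i,np.c_[r.x[0]+95*np.cos(a),r.x[1]+95*np.sin(a),0*a+86]).astype(int)],True,(0,0,255),1)
cv2.imwrite("pics/pan.png",cv2.resize(o[130:280,90:460],(800,324),interpolation=cv2.INTER_CUBIC))
s,p,R=state(); print(p,go([p[0],p[1],300],down(0.085)))
```

```text
[(0.67, np.int64(4931))]
[ 641.5625 -501.25  ] 0.0
0.75
[451. 446.  18.]
[467. 180.  18.]
[318. 169.  18.]
[302. 432.  18.]
[384. 307.  18.]
[502.48984295 416.86901374 178.28892769] ([-0.0001, 0.0514, -0.1103], [25.0, 0.03, 0.07])<stdin>:10: RuntimeWarning: overflow encountered in scalar negative
```

View pics/pan.png

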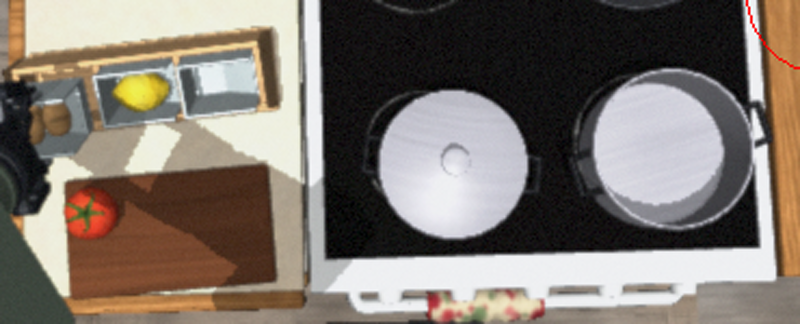

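```bash
python3 -m crank '[[[0,0,-0.04],[0,0,0]],[[0,0.02,-0.075],[6,0,0]],[[0,0.051,-0.11],[12,0,0]],[[0,0.051,-0.11],[18,0,0]],[[0,0.051,-0.11],[25,0,0]],[[0,0.051,-0.11],[25,0,0]],[[0,0.051,-0.11],[25,0,0]]]'
python3 - <<'E'
from h import *
from scipy.optimize import minimize
im=robot.read_camera("top"); i=robot.camera_info("top")
M=robot.masks_of("top","saucepan")[0]["region"].astype(np.uint8)
M=cv2.morphologyEx(M,cv2.MORPH_OPEN,cv2.getStructuringElement(2,(15,15)))
a=np.linspace(0,6.283,60)
def sil(x,y):
    P=np.vstack([np.c_[x+95*np.cos(a),y+95*np.sin(a),0*a+z] for z in(-4,86)])
    h=cv2.convexHull((proj(i,P)*16).astype(np.int32)); Z=np.zeros_like(M); cv2.fillPoly(Z,[h],1,shift=4); return Z
f=lambda v:-float((sil(*v)&M).sum())/float((sil(*v)|M).sum())
r=minimize(f,[470,-325],method="Nelder-Mead",options=dict(initial_simplex=[[470,-325],[485,-325],[470,-310]])); print(r.x,r.fun)
K,Rr,t=[np.array(i[k]) for k in("camera_matrix","R","t")];C=-Rr.T@t
d=Rr.T@np.linalg.inv(K)@[398.5,198.5,1]; print((C+d*(86-C[2])/d[2]).round(0))
s,p,R=state(); print(p,s["qpos"].round(2))
# pouring pose: lip 20 mm back of pan centre, own -y along heading w
c=np.array([*r.x,0])
for deg in(0,-20,-34,-50):
    th=np.radians(deg); U=Ro.from_euler("Z",th).as_matrix()
    for tilt in (0,50):
        RI=U@Ro.from_euler("X",np.radians(tilt)).as_matrix()
        T=np.array([*c[:2],112])-RI[:,1]*0+U@[0,22,0]-RI@[0,-42,28]+RI@[0,0,79]
        print(deg,tilt,T.round(0))
E
```

```text
time_s: 8.25
tcp_pos: [503.6, 416.5, 297.6]
orientation: [2.125, 2.311, -0.002]
contact_force: [-0.4, 0.1, -2.7]
width: 0.744
finger_force: 52.5
[ 467.50963688 -306.85153008] -0.9479440956046182
[ 466. -300.   86.]
[501.47534471 416.57156946 298.03600803] [ 0.68  0.42  1.29 -0.    1.43  0.59]
0 0 [ 468. -243.  163.]
0 50 [ 468. -297.  177.]
-20 0 [ 489. -247.  163.]
-20 50 [ 471. -298.  177.]
-34 0 [ 503. -254.  163.]
-34 50 [ 473. -299.  177.]
-50 0 [ 517. -266.  163.]
-50 50 [ 475. -300.  177.]
```

```bash
cat >> h.py <<'E'
def tool(yaw,tilt):
    RI=Ro.from_euler("Z",yaw).as_matrix()@Ro.from_euler("X",np.radians(tilt)).as_matrix()
    return np.column_stack([RI[:,1],RI[:,0],-RI[:,2]])
E
python3 - <<'E'
from h import *
W=[([515,220,300],-.1,-12),([515,-30,300],-.32,-12),([495,-250,290],-.52,-12)]
p0,R0=np.array([502,416.5,298]),tool(.085,0)
for p,y,t in W:
    R=tool(y,t); print(go(p,R,p0,R0)); p0,R0=np.array(p),R
E
```

```text
([-0.1969, -0.0037, -0.002], [1.11, -11.97, 10.56])
([-0.2433, 0.025, 0.0517], [2.62, 0.0, 12.33])
([-0.2083, 0.0502, 0.0545], [2.38, 0.0, 11.21])
```

```bash
python3 -m crank '[[[-0.003,0,0],[0,-1,0.3]],[[-0.009,0,0],[0,-2,0.8]],[[-0.018,0,0],[0.2,-3,1.4]],[[-0.03,-0.001,0],[0.3,-4,2.1]],[[-0.046,-0.001,0],[0.4,-5,3]],[[-0.065,-0.001,-0.001],[0.5,-6,4]],[[-0.086,-0.002,-0.001],[0.6,-7,5]],[[-0.108,-0.002,-0.001],[0.7,-8,6]],[[-0.13,-0.002,-0.001],[0.8,-9,7.2]],[[-0.152,-0.003,-0.002],[0.9,-10,8.4]],[[-0.174,-0.003,-0.002],[1,-11,9.5]],[[-0.197,-0.004,-0.002],[1.1,-12,10.6]]]'
python3 -m crank '[[[-0.02,0.002,0.004],[0.2,0,1]],[[-0.04,0.004,0.009],[0.4,0,2]],[[-0.061,0.006,0.013],[0.7,0,3]],[[-0.081,0.008,0.017],[0.9,0,4]],[[-0.101,0.01,0.022],[1.1,0,5]],[[-0.122,0.013,0.026],[1.3,0,6]],[[-0.142,0.015,0.03],[1.5,0,7]],[[-0.162,0.017,0.034],[1.7,0,8]],[[-0.182,0.019,0.039],[2,0,9]],[[-0.203,0.021,0.043],[2.2,0,10]],[[-0.223,0.023,0.047],[2.4,0,11]],[[-0.243,0.025,0.052],[2.6,0,12.3]]]'
python3 -m crank '[[[-0.02,0.005,0.005],[0.2,0,1]],[[-0.042,0.01,0.011],[0.4,0,2]],[[-0.065,0.016,0.017],[0.7,0,3]],[[-0.088,0.021,0.023],[0.9,0,4.5]],[[-0.111,0.027,0.029],[1.1,0,6]],[[-0.133,0.032,0.035],[1.4,0,7]],[[-0.153,0.037,0.04],[1.7,0,8]],[[-0.17,0.041,0.044],[2,0,9]],[[-0.184,0.044,0.048],[2.2,0,10]],[[-0.195,0.047,0.051],[2.3,0,10.7]],[[-0.203,0.049,0.053],[2.4,0,11.2]],[[-0.208,0.05,0.054],[2.4,0,11.2]]]'
python3 -m crank '[[[0,0,0],[0,0,0]],[[0,0,0],[0,0,0]],[[0,0,0],[0,0,0]]]'
python3 - <<'E'
from h import *
s,p,R=state(); print(p,s["qpos"].round(2))
im=robot.read_camera("wrist")
print([(np.round(d["point"]).tolist(),round(d["p"],2)) for d in robot.search_frame("wrist","potato_1")])
c=np.array([467,-304,0]);U=Ro.from_euler("Z",-.52).as_matrix()
p0,R0=p,R
for t,L in((0,150),(20,125),(45,112),(52,112)):
    RI=U@Ro.from_euler("X",np.radians(t)).as_matrix()
    T=np.array([*c[:2],L])+U@[0,25,0]-RI@[0,-42,28]+RI@[0,0,79]
    R1=tool(-.52,t); print(t,T.round(),go(T,R1,p0,R0)); p0,R0=T,R1
cv2.imwrite("pics/w2.png",im[:,:,::-1])
E
```

```text
time_s: 9.35
tcp_pos: [515.3, 217.6, 302.1]
orientation: [2.219, 2.003, -0.235]
contact_force: [0.7, -0.6, -2.1]
width: 0.745
finger_force: 52.5
time_s: 10.35
tcp_pos: [514.5, -32.0, 302.2]
orientation: [2.439, 1.757, -0.257]
contact_force: [0.3, 0.4, -2.1]
width: 0.739
finger_force: 52.5
time_s: 11.35
tcp_pos: [494.8, -250.2, 292.4]
orientation: [2.616, 1.515, -0.276]
contact_force: [-0.5, 0.2, -2.1]
width: 0.748
finger_force: 52.5
time_s: 11.6
tcp_pos: [495.7, -248.3, 292.5]
orientation: [2.614, 1.519, -0.275]
contact_force: [-0.1, -0.2, -2.9]
width: 0.742
finger_force: 52.5
[ 495.65764315 -248.29864422  292.45482843] [-0.37  0.28  1.54 -0.21  1.36  0.19]
[([486.0, -263.0, 261.0], 0.95), ([500.0, -233.0, 274.0], 0.61)]
0 [ 500. -246.  201.] ([0.0234, 0.0027, 0.0885], [0.06, 12.02, 0.1])
20 [ 490. -263.  187.] ([-0.02, -0.0, 0.0137], [-0.0, 20.0, 0.0])
45 [ 476. -288.  178.] ([-0.0299, -0.0, -0.0008], [0.0, 25.0, -0.0])
52 [ 472. -295.  176.] ([-0.0065, 0.0, -0.0047], [-0.0, 7.0, 0.0])
```

View pics/w2.png

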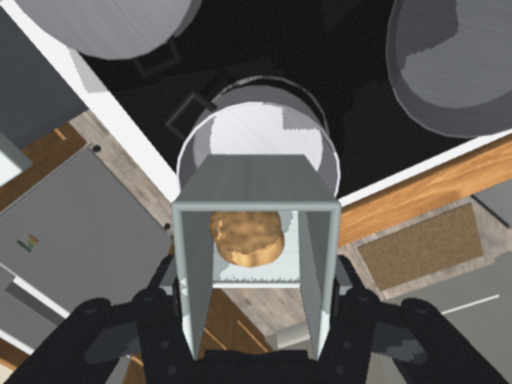

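```bash
python3 -m crank '[[[0.002,0,0.008],[0,1,0]],[[0.006,0.001,0.022],[0,3,0]],[[0.01,0.001,0.038],[0,5,0]],[[0.014,0.002,0.054],[0,7,0]],[[0.018,0.002,0.069],[0,9,0]],[[0.021,0.003,0.081],[0,11,0]],[[0.023,0.003,0.088],[0,12,0]]]'
python3 -m crank '[[[-0.005,0,0.003],[0,4,0]],[[-0.01,0,0.007],[0,9,0]],[[-0.015,0,0.01],[0,14,0]],[[-0.02,0,0.014],[0,20,0]]]'
python3 -m crank '[[[-0.006,0,0],[0,5,0]],[[-0.012,0,0],[0,10,0]],[[-0.018,0,0],[0,15,0]],[[-0.024,0,0],[0,20,0]],[[-0.03,0,-0.001],[0,25,0]],[[-0.03,0,-0.001],[0,25,0]],[[-0.03,0,-0.001],[0,25,0]],[[-0.03,0,-0.001],[0,25,0]]]'
python3 -m crank '[[[-0.003,0,-0.002],[0,3,0]],[[-0.006,0,-0.005],[0,7,0]],[[-0.006,0,-0.005],[0,7,0]],[[-0.006,0,-0.005],[0,7,0]],[[-0.006,0,-0.005],[0,7,0]],[[-0.006,0,-0.005],[0,7,0]],[[-0.006,0,-0.005],[0,7,0]],[[-0.006,0,-0.005],[0,7,0]]]'
python3 - <<'E'
from h import *
s,p,R=state(); print(p,s["qpos"].round(2),np.degrees(np.arccos(-R[2,2])),s["contact_force"])
ims=[]
for c in("wrist","top"):
    im=robot.read_camera(c)
    print(c,[(np.round(d["point"]).tolist(),round(d["p"],2)) for d in robot.search_frame(c,"potato_1")])
    ims.append(cv2.resize(im[:,:,::-1] if c=="wrist" else im[150:270,320:480,::-1],(400,300)))
cv2.imwrite("pics/pour.png",np.hstack(ims))
E
```

```text
time_s: 12.28
tcp_pos: [499.4, -246.6, 199.5]
orientation: [-2.716, -1.576, 0.001]
contact_force: [0.3, 0.2, -2.6]
width: 0.741
finger_force: 52.6
time_s: 12.62
tcp_pos: [491.1, -264.2, 188.4]
orientation: [-2.536, -1.476, -0.454]
contact_force: [-0.2, -0.8, -2.7]
width: 0.74
finger_force: 52.6
time_s: 13.28
tcp_pos: [476.7, -288.9, 178.6]
orientation: [-2.245, -1.305, -0.928]
contact_force: [0.2, 0.2, -1.0]
width: 0.739
finger_force: 52.6
time_s: 13.95
tcp_pos: [472.7, -295.4, 178.1]
orientation: [-2.151, -1.251, -1.048]
contact_force: [0.2, 0.3, -1.6]
width: 0.741
finger_force: 52.8
[ 472.71861083 -295.36583477  178.08335854] [-0.97  0.55  1.72  0.8   1.44 -0.8 ] 51.901975658491004 [ 0.15290696  0.32859757 -1.61247135]
wrist []
top [([485.0, -240.0, 36.0], 0.59)]
```

View pics/pour.png

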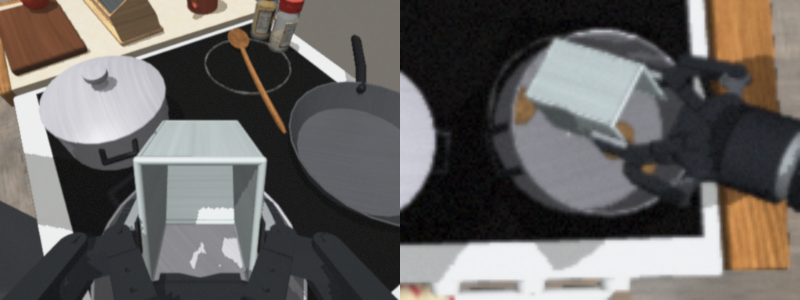

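All three potatoes lie in the pan (right half, px ~525,105; 625,135; 650,170), and the insert is empty (1.6 N). Next I'll raise it and carry it to the board.

Run:
```python
from h import *
s,p,R=state()
W=[([473,-295,300],-.52,52),([490,-230,310],-.47,0),([500,60,310],-.2,0),([386,272,250],.06,0),([386,272,130],.06,0)]
p0,R0=p,R
for q,y,t in W:
    R1=tool(y,t); print(go(q,R1,p0,R0)); p0,R0=np.array(q),R1
```

```text
([0.0968, 0.0002, -0.0747], [-0.02, 0.06, 0.1])
([0.0478, -0.0175, 0.0449], [1.3, -51.99, -2.67])
([0.2631, -0.1224, 0.0], [0.0, 0.0, -15.47])
([0.1851, -0.1538, 0.06], [0.0, 0.0, -14.9])
([0.0, 0.0, 0.12], [0.0, 0.0, 0.0])
```

```bash
python3 -m crank '[[[0.01,0,-0.007],[0,0,0]],[[0.029,0,-0.022],[0,0,0]],[[0.05,0,-0.038],[0,0,0]],[[0.07,0,-0.054],[0,0,0]],[[0.088,0,-0.068],[0,0,0]],[[0.097,0,-0.075],[0,0,0]],[[0.097,0,-0.075],[0,0,0]]]'
python3 -m crank '[[[0.004,-0.001,0.004],[0,-4,0]],[[0.008,-0.003,0.008],[0.2,-9,-0.4]],[[0.013,-0.005,0.012],[0.4,-15,-0.7]],[[0.018,-0.007,0.017],[0.6,-21,-1]],[[0.023,-0.009,0.022],[0.7,-27,-1.4]],[[0.028,-0.011,0.027],[0.8,-33,-1.7]],[[0.034,-0.013,0.032],[1,-39,-2]],[[0.04,-0.015,0.038],[1.1,-45,-2.3]],[[0.045,-0.017,0.042],[1.2,-49,-2.5]],[[0.048,-0.0175,0.045],[1.3,-52,-2.7]],[[0.048,-0.0175,0.045],[1.3,-52,-2.7]]]'
python3 -m crank '[[[0.006,-0.003,0],[0,0,-0.3]],[[0.018,-0.008,0],[0,0,-1]],[[0.036,-0.017,0],[0,0,-2]],[[0.06,-0.028,0],[0,0,-3.5]],[[0.085,-0.04,0],[0,0,-5]],[[0.11,-0.051,0],[0,0,-6.5]],[[0.135,-0.063,0],[0,0,-8]],[[0.161,-0.075,0],[0,0,-9.5]],[[0.187,-0.087,0],[0,0,-11]],[[0.212,-0.099,0],[0,0,-12.5]],[[0.238,-0.111,0],[0,0,-14]],[[0.263,-0.122,0],[0,0,-15.5]]]'
python3 -m crank '[[[0.019,-0.015,0.001],[0,0,-1.5]],[[0.037,-0.031,0.003],[0,0,-3]],[[0.056,-0.046,0.006],[0,0,-4.5]],[[0.074,-0.062,0.012],[0,0,-6]],[[0.093,-0.077,0.02],[0,0,-7.5]],[[0.112,-0.093,0.03],[0,0,-9]],[[0.13,-0.108,0.04],[0,0,-10.5]],[[0.148,-0.123,0.05],[0,0,-12]],[[0.165,-0.137,0.056],[0,0,-13.5]],[[0.178,-0.148,0.06],[0,0,-14.5]],[[0.185,-0.154,0.06],[0,0,-14.9]],[[0.185,-0.154,0.06],[0,0,-14.9]]]'
python3 -m crank '[[[0,0,0],[0,0,0]],[[0,0,0],[0,0,0]]]'
python3 - <<'E'
from h import *
s,p,R=state(); print(p,go([386,272,130],tool(.06,0)),s["contact_force"])
im=robot.read_camera("wrist")[:,:,::-1]
for l in("insert_potatoes","tomato","board"): print(l,[(np.round(d["point"]).tolist(),round(d["p"],2)) for d in robot.search_frame("wrist",l)])
# held insert model overlay
RI=np.column_stack([R[:,1],R[:,0],-R[:,2]]); q=proj("wrist",BOX@RI.T+p-RI@[0,0,79]).astype(int)
im=im.copy()
for n,c in((0,(0,0,255)),(2,(0,255,0))): cv2.polylines(im,[q[4*n:4*n+4]],True,c,1)
cv2.imwrite("pics/w3.png",im)
E
```

```text
time_s: 14.73
tcp_pos: [473.1, -295.5, 303.3]
orientation: [-2.152, -1.255, -1.052]
contact_force: [-0.1, -0.5, -1.2]
width: 0.742
finger_force: 52.8
time_s: 15.65
tcp_pos: [490.2, -227.2, 309.0]
orientation: [-2.672, -1.651, 0.002]
contact_force: [0.4, 0.6, -2.0]
width: 0.742
finger_force: 52.7
time_s: 16.65
tcp_pos: [498.6, 61.0, 309.3]
orientation: [-2.429, -1.991, 0.001]
contact_force: [0.8, -0.8, -2.0]
width: 0.743
finger_force: 52.7
time_s: 17.65
tcp_pos: [384.0, 272.0, 249.1]
orientation: [2.15, 2.291, -0.003]
contact_force: [0.9, 0.0, -1.9]
width: 0.739
finger_force: 52.7
time_s: 17.82
tcp_pos: [385.5, 270.6, 249.7]
orientation: [2.151, 2.287, -0.0]
contact_force: [1.1, -0.9, -2.5]
width: 0.743
finger_force: 52.7
[385.46110975 270.64585896 249.73008761] ([0.0015, 0.0005, 0.1197], [0.06, 0.09, 0.06]) [ 1.14104307 -0.86500326 -2.46659686]
insert_potatoes [([384.0, 277.0, 233.0], 0.84), ([554.0, 384.0, 43.0], 0.27)]
tomato [([410.0, 390.0, 72.0], 0.89), ([385.0, 274.0, 232.0], 0.3)]
board [([367.0, 354.0, 26.0], 0.91)]
```

View pics/w3.png

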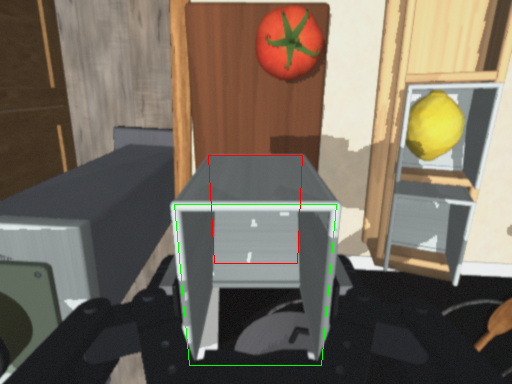

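The held insert matches its model with no slip, it is empty, and it sits above the free part of the board. Next I'll lower it.

```bash
python3 -m crank '[[[0,0,0.01],[0,0,0]],[[0,0,0.028],[0,0,0]],[[0,0,0.05],[0,0,0]],[[0,0,0.075],[0,0,0]],[[0,0,0.1],[0,0,0]],[[0,0,0.118],[0,0,0]],[[0,0,0.13],[0,0,0]],[[0,0,0.137],[0,0,0]],[[0,0,0.142],[0,0,0]],[[0,0,0.145],[0,0,0]],[[0,0,0.146],[0,0,0]],[[0,0,0.146],[0,0,0]]]'
python3 -m crank '[[[0,0,0.001],[0,0,0]],[[0,0,0.002],[0,0,0]],[[0,0,0.003],[0,0,0]],[[0,0,0.004],[0,0,0]],[[0,0,0.004],[0,0,0]]]'
```

```text
time_s: 19.02
tcp_pos: [385.4, 271.3, 103.8]
orientation: [2.15, 2.288, 0.001]
contact_force: [1.0, 0.3, -2.0]
width: 0.741
finger_force: 52.7
time_s: 19.43
tcp_pos: [385.0, 271.1, 99.4]
orientation: [2.15, 2.288, -0.001]
contact_force: [-0.7, 1.0, -1.5]
width: 0.742
finger_force: 52.7
```

```bash
python3 -m crank '[[[0,0,0.001],[0,0,0]],[[0,0,0.0015],[0,0,0]],[[0,0,0.0015],[0,0,0]]]'
python3 -m crank '[[[0,0,0.001],[0,0,0]],[[0,0,0.001],[0,0,0]],[[0,0,0.001],[0,0,0]]]'
```

```text
time_s: 19.68
tcp_pos: [385.0, 271.1, 97.8]
orientation: [2.15, 2.289, -0.001]
contact_force: [0.1, -0.3, -1.7]
width: 0.743
finger_force: 52.7
time_s: 19.93
tcp_pos: [385.1, 271.1, 97.7]
orientation: [2.15, 2.288, -0.001]
contact_force: [-1.2, -1.3, 3.8]
width: 0.742
finger_force: 53.3
```

```bash
python3 -m crank '[[[0,0,0],[0,0,0]],[[0,0,0],[0,0,0]],[[0,0,0],[0,0,0]],[[0,0,0],[0,0,0]],[[0,0,0],[0,0,0]],[[0,0,0],[0,0,0]],[[0,0,0],[0,0,0]],[[0,0,0],[0,0,0]]]' -1
python3 -m crank '[[[0,0,-0.005],[0,0,0]],[[0,0,-0.015],[0,0,0]],[[0,0,-0.03],[0,0,0]],[[0,0,-0.05],[0,0,0]],[[0,0,-0.075],[0,0,0]],[[0,0,-0.1],[0,0,0]],[[0,0,-0.125],[0,0,0]],[[0,0,-0.15],[0,0,0]],[[0,0,-0.17],[0,0,0]],[[0,0,-0.18],[0,0,0]],[[0,0,-0.18],[0,0,0]]]'
python3 - <<'E'
from h import *
a=robot.read_camera("wrist"); 
print([(np.round(d["point"]).tolist(),round(d["p"],2)) for d in robot.search_frame("wrist","insert_potatoes")])
b=robot.read_camera("top"); print([(np.round(d["point"]).tolist(),round(d["p"],2)) for d in robot.search_frame("top","potato_1")])
cv2.imwrite("pics/end.png",np.hstack([cv2.resize(a,(400,300)),cv2.resize(b[135:285,90:460],(400,300))])[:,:,::-1])
E
```

```text
time_s: 20.6
tcp_pos: [385.1, 271.2, 96.9]
orientation: [2.15, 2.288, -0.001]
contact_force: [-0.0, 0.4, -0.2]
width: 0.999
finger_force: 0.0
time_s: 21.52
tcp_pos: [385.8, 272.0, 279.4]
orientation: [2.149, 2.288, 0.007]
contact_force: [0.4, -0.4, -0.1]
width: 1.003
finger_force: 0.0
[([386.0, 273.0, 42.0], 0.76)]
[([424.0, -361.0, 31.0], 0.7), ([450.0, -338.0, 29.0], 0.58)]
```

View pics/end.png

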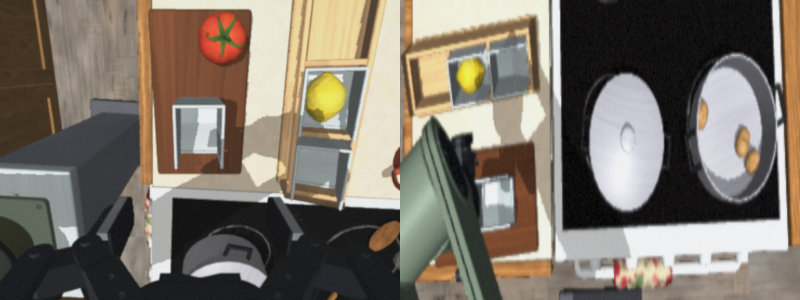

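The insert stands upright and empty on the board (px 200,135 in the wrist view). All three potatoes are in the pan (px 702,113; 742,141; 752,162), and the rack and the other inserts are in place.

```bash
python3 -c "
from cell import robot
print(robot.hand_in())"
```

```text
the job is handed in; nothing more can be done
None
```

The job is done and handed in at about 22 s: all three potatoes are in the saucepan, the empty insert stands upright on the board, and the last pictures show the rack, other inserts, pans and tomato in place; no verdict was returned.

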